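# Park the hidden vat wiper with its pull pin

### The job

Park the wiper that is hidden under the resin vat's slotted cover: take the red-handled pull pin from its stand, feel along the slot with gentle pressure until the pin drops fully into the wiper's socket, and only then draw the wiper with it to its stop at the end of the slot with the green dot. Do not force or ram anything, leave the pin standing upright and fully down, its collar on the channel, as the lock, and leave the other things on the counter alone.

Things in the scene. Friction and masses are not known exactly. Their poses are not given: they have to be found in the camera images.
- vat: Fixed dark resin vat, 180 x 290 mm (its x, y), with an orange cover. Origin: centre of the underside, z up. An aluminium channel 49 mm wide runs along its y over the middle, top 75 mm above the counter, with a slot in it 15 mm wide and 110 mm long (y -55 to +55 mm) under soft black dust lips that hide what is below and offer no resistance. Green dot on the channel at y = +75 mm.
- slot_mid (a point): Middle of the slot's mouth, level with the channel's top (75 mm above the counter); axes as the vat's: y along the slot, + towards the green dot. The metal beside the slot is 7 mm thick.
- slot_far (a point): Middle line of the slot at the end away from the green dot (55 mm from slot_mid), at the channel's top.
- bar_top (a point): Point under slot_mid on the flat top of the hidden wiper bar, 68 mm above the counter (this point stays with the vat). The bar fills the slot from below everywhere and slides only along the vat's y, with about 6 N of friction, so a pin pressed on it with more than about 6 N may carry it along. In it, on the middle line, is one socket, at the start anywhere from y = -42 to +10 mm of the vat.
- home_stop (a point): Point on the slot's middle line at the channel's top, 45 mm from slot_mid towards the green dot: the socket's centre lies under it when the wiper is at its hard stop. The socket is 12 mm long (y), 16 mm wide (x), 18 mm deep (floor 50 mm above the counter), with a 3 mm 45-degree countersink round its mouth (18 x 22 mm). The other end of its travel is y = -45 mm.
- stand: Fixed aluminium block 70 x 70 x 32 mm, origin at the centre of its underside; a 12 mm hole 26 mm deep in the middle of its top holds the pin, whose collar rests on the top (tip 8 mm above the counter).
- pin: Loose 80 g pull pin standing in the stand: round steel shank 10 mm across, 24 mm long, with a 3 mm chamfer at the tip (6 mm flat end), under a collar 26 mm across and 4 mm thick and a red square handle 20 x 20 mm, 40 mm tall (28 to 68 mm above the tip). Origin at the tip's end, z up, x and y square to the handle. Fully seated, the collar rests on the channel's top, the tip 51 mm above the counter.
- cup: Loose empty white ceramic cup, 80 mm across, 85 mm tall, origin at the centre of its underside. Leave alone.
- bottle: Loose grey resin bottle, 72 mm across, 180 mm tall, origin at the centre of its underside. Leave alone.
- jar: Loose amber jar, 70 mm across, 90 mm tall, origin at the centre of its underside. Leave alone.
- scraper: Loose green plastic scraper, 147 mm long, 50 mm wide, 12 mm tall, lying along its x, origin under the neck. Leave alone.
- torch: Loose black UV torch with a rubber button on top, 113 mm long, 34 mm tall, lying along its x, origin under its middle. Leave alone.

How it is judged (in metres and radians):
On the way, in this order (a step that is already met when the one before it is completed fails the run):
1. the pin is out of its stand (z of pin in the frame of stand above 0.04 m), for 0.1 s.
2. the pin is fully down in the wiper's socket, at least 12 mm short of the home stop (z of pin in the frame of vat below 0.054 m and x of pin in the frame of vat between -0.01 and 0.01 m and y of pin in the frame of vat between -0.055 and 0.033 m), for 0.2 s.
At the end, for the whole second after the job is handed in: The pin stands released and still in the wiper's socket, its collar within 3 mm of the channel's top and leaning less than 0.12 rad (7 degrees), with the pin within 5 mm of the wiper's stop position at the green-dot end (z of pin in the frame of vat below 0.054 m and x of pin in the frame of vat between -0.01 and 0.01 m and y of pin in the frame of vat between 0.04 and 0.052 m and angle between pin's own z axis and vertical below 0.12 rad and linear speed of pin below 0.02 m/s); the robot touches nothing.
It fails at once if the pin is pressed or rammed against the vat or wiper with more than 60 N, summed over its contacts (contact force between pin and vat above 60 N).
It fails at once if the cup, bottle, jar, scraper or torch is moved by more than 20 mm (distance of any of cup, bottle, jar, scraper, torch from where it was at the start of the episode above 0.02 m).
It also fails if it takes over 69 s, if anything falls off the work surface, if the arm or the gripper's body presses on something with over 40 N, if the wrist force passes 120 N, or if a joint passes its speed limit or range.

### The arm

A 6-joint arm with a two-finger parallel gripper is mounted at the origin on the work surface. World frame = base frame: x ahead of the robot, y to its left, z up, the work surface at z = 0. Lengths are in m, angles in degrees, forces in N, time in s.
With the tool pointing down it reaches from about 0.35 to 0.95 m from the base axis. Payload 17.4 kg.
Tool frame: the origin (TCP) lies at the centre of the arm's flange, where the gripper is bolted on; the fingertips stand 186 mm ahead of it and the grasp point (between the pads) lies 167 mm ahead of it; z points along the fingers, y is the direction in which the jaws open and shut (so a half turn about z gives the same grasp; the last joint's range is limited). The gripper opens to 93 mm and grips with 3 to 60 N. Pads are 15 mm wide; open, the fingers measure 128 mm over their backs; the gripper's body (75 mm by 188 mm) begins 65 mm behind the grasp point.
Start: joints at [70.027, 6.646, 82.598, -0, 90.757, -2.166], TCP at [0.206, 0.643, 0.405] pointing down, gripper open.
Joint ranges: [-162.19, 162.19], [-47.58, 125.68], [4.15, 143.07], [-65.23, 245.23], [0.69, 171.88], [-170.13, 170.13]. Speed limits (degrees/s): [108.29, 108.29, 127.2, 180, 180, 180].

### API

Orientations are given as [roll, pitch, yaw] about the fixed x, y, z axes, in that order (R = Rz(yaw) Ry(pitch) Rx(roll)).
In Python, from cell import * gives the robot as it stands.
- The arm moves only by the tool jog_arm, never from a script. Its argument "rows" is a list of rows, each an object of numbers: "grip": the finger opening in m, from 0 to 0.093; "x", "y", "z": the shift along the tool's x, y, z in m; "wx", "wy", "wz": the turn, a rotation vector about the tool's x, y, z in rad. In form: [{"grip": .., "x": .., "y": .., "z": .., "wx": .., "wy": .., "wz": ..}, ...]. A call has 1 to 10 rows; each row is the pose to reach, as a shift and turn from the pose measured when the call began, along the tool's axes at that moment; what a row does not reach only later rows make up. A row lasts 1/10 s, in which the tool goes at most 50 mm and 8.59 degrees, less where a joint would pass 70% of its speed; a pose out of reach is approached as far as the arm can. A call with a gripper value outside its range is refused whole. The fingers move at their own pace and stop on an object; the grip force is fixed at half the most. Time passes only in rows, so rows that repeat a pose let the fingers close. It gives the time, the measured TCP pose, the force and the opening at its end, in the units of the state.
- get_obs(): the state, without advancing time (a new reading comes with each control period).
- get_image(name): name is "scene" or "side" or "wrist"; returns the picture (400x640x3 uint8, red, green, blue); there is no depth.
- camera_model(name): a dict with "vfov" (degrees; the focal length in pixels is half the picture's height over the tangent of half this angle, whatever the lens; pixels are square), "cx", "cy" (the principal point, pixels), "eye" and "attitude" of the camera in the world. Camera axes: x right, y down, z forward; pixel columns grow to the right and rows downward; lengths in m; the calibration is good to about 2 mm. A picture is of the moment at which its call begins: read the wrist's pose just before it. camera_model takes no time and is no camera call; for the wrist camera it gives the pose at the moment of the call.
- hand_in(): hands the job in, once; it reports no verdict.
Trained networks look in the newest picture that a camera, given by its name, has taken for a name from the list of things; names that differ only in an ending like _2 or _b are one class to them, and where a whole thing is asked for, a point or a joint stands for the part that bears it (a point fixed in the world has none). Each returns a list of dicts, best first, with "p" (0 to 1); they miss things now and then, are a little off and sometimes report something else, mostly with a low value. They report only what shows in the picture. A call takes as long as a camera call.
- find_in(target, camera): "centre" ([x, y, z] in m, in world coordinates, good to about 4 mm: the middle of the surface that is visible of it).
- silhouettes(target, camera): "region" (400x640 bool, what is visible of it).
The state is a dict: "time": time; "joint_positions": joint angles; "joint_vel": joint speeds; "tau": joint torques, N m; "tcp_pos": TCP position; "tool_rot": TCP orientation; "wrist_force": force on the tool from outside, world axes, zero at the start; "wrist_torque": the same for the moment, N m; "grip_width": finger opening in m.
Only numpy, scipy, OpenCV 4.12 (cv2) and the standard library are available. Lean on these libraries where they do the work, as an engineer would, in place of code of your own. Each camera call takes 0.05 s, during which the arm holds its last target. There are 200 camera calls.

## Working session

There is one attempt and no reset: what is moved stays moved. The work goes in short steps, Python scripts to look and compute and a tool call to move; the robot and the scene stay as the last step left them, time stands still between calls to the robot, and variables do not carry over. Pictures are saved under pics/ and viewed, about 8 in all and at most 12, crops included, and the job is handed in when it is done.

Besides the shell and the picture viewer there is one more tool, called after "Emit:" as name(argument=value, ...) on one line, values as JSON. jog_arm: Moves the arm, as the interface text tells. Its arguments: {"type":"object","properties":{"rows":{"type":"array"}},"required":["rows"]}

```bash
mkdir -p pics; ls; python3 - <<'E'
from cell import *
import cv2,numpy as np
o=get_obs();print({k:np.round(v,3).tolist() for k,v in o.items()})
ims=[]
for c in ["scene","side"]:
    im=get_image(c);ims.append(im);cv2.imwrite(f"pics/{c}0.png",im[:,:,::-1])
    print(c,camera_model(c))
    for t in ["pin","stand","vat","slot_mid","slot_far","home_stop","cup","bottle","jar","scraper","torch"]:
        print(t,[(np.round(d["centre"],3).tolist(),round(d["p"],2)) for d in find_in(t,c)[:2]])
print(get_obs()["time"])
cv2.imwrite("pics/both0.png",cv2.resize(np.vstack(ims),(480,600))[:,:,::-1])
E
```

```text
pics
{'time': 0.0, 'joint_positions': [70.028, 6.675, 82.636, 0.001, 90.756, -2.167], 'joint_vel': [0.049, 0.008, -0.061, 0.027, 0.02, 0.036], 'tau': [0.004, -72.124, -62.261, 0.078, 0.024, -0.0], 'tcp_pos': [0.206, 0.643, 0.404], 'tool_rot': [-179.933, -0.003, 162.194], 'wrist_force': [0.075, -0.62, -0.619], 'wrist_torque': [0.045, 0.061, -0.002], 'grip_width': 0.093}
scene {'vfov': 43.946920317505985, 'cx': 318.3790295777144, 'cy': 186.22642579209796, 'eye': array([1.29273928, 0.5831376 , 1.07574181]), 'attitude': array([-137.11732411,   -0.92569098,  126.33369076])}
pin []
stand [([0.446, -0.316, 0.03], 0.68), ([0.707, -0.235, 0.001], 0.34)]
vat [([0.573, 0.076, 0.055], 0.87)]
slot_mid [([0.578, 0.076, 0.055], 0.82), ([0.71, -0.236, 0.003], 0.41)]
slot_far [([0.572, 0.075, 0.057], 0.68)]
home_stop []
cup [([0.404, 0.418, 0.06], 0.76)]
bottle [([0.574, 0.421, 0.11], 0.7)]
jar [([0.711, 0.42, 0.077], 0.61)]
scraper [([0.707, -0.236, -0.001], 0.63)]
torch [([0.683, -0.312, 0.02], 0.8), ([0.579, 0.075, 0.052], 0.55)]
side {'vfov': 51.93292895159001, 'cx': 313.7993217456373, 'cy': 201.06628016769045, 'eye': array([ 0.52279655, -0.73074401,  0.65870629]), 'attitude': array([-1.26198480e+02, -1.03929896e-01, -2.64530260e+00])}
pin [([0.431, -0.342, 0.059], 0.79), ([0.546, -0.009, 0.057], 0.3)]
stand [([0.438, -0.349, 0.034], 0.92)]
vat [([0.546, -0.009, 0.054], 0.66)]
slot_mid [([0.544, -0.005, 0.057], 0.92)]
slot_far [([0.546, -0.008, 0.059], 0.84)]
home_stop [([0.551, -0.01, 0.058], 0.84)]
cup [([0.426, 0.381, 0.059], 0.62)]
bottle [([0.548, 0.392, 0.093], 0.65)]
jar [([0.691, 0.39, 0.058], 0.98), ([0.548, -0.006, 0.059], 0.19)]
scraper [([0.707, -0.246, 0.005], 0.67), ([0.425, 0.383, 0.059], 0.42)]
torch [([0.677, -0.329, 0.026], 0.83), ([0.545, -0.009, 0.058], 0.24)]
1.2
```

View pics/scene0.png

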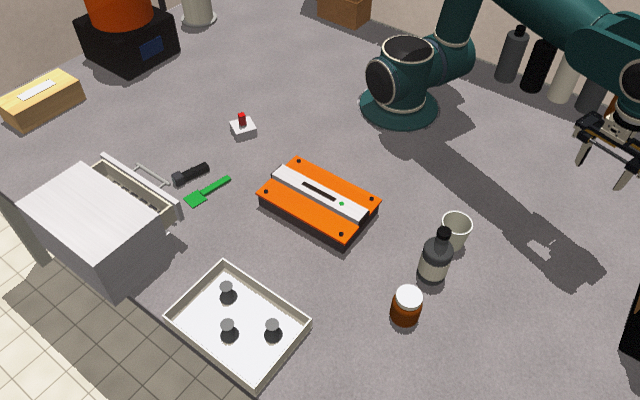

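View pics/side0.png

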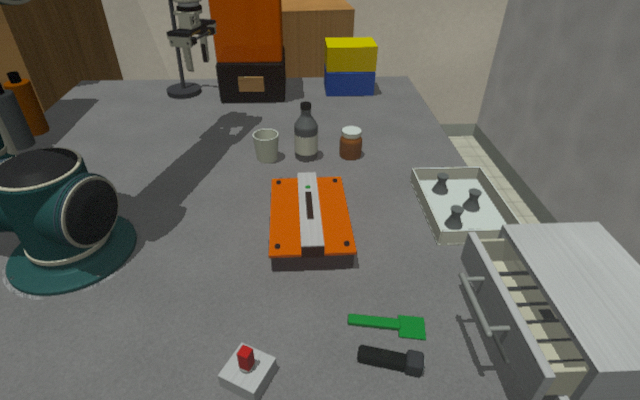

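```bash
cat > h.py <<'E'
from cell import *
import cv2,numpy as np
from scipy.spatial.transform import Rotation as R
def cam(c):
    m=camera_model(c); f=200/np.tan(np.radians(m["vfov"])/2)
    return m["eye"],R.from_euler("xyz",m["attitude"],degrees=True).as_matrix(),f,m["cx"],m["cy"]
def onplane(K,uv,z):
    e,A,f,cx,cy=K; d=A@np.array([(uv[0]-cx)/f,(uv[1]-cy)/f,1]); return (e+d*(z-e[2])/d[2]).round(4)
def proj(K,p):
    e,A,f,cx,cy=K; q=A.T@(np.asarray(p)-e); return np.round([cx+f*q[0]/q[2],cy+f*q[1]/q[2]],1)
def blobs(im,what,minA=4):
    h=cv2.cvtColor(im,cv2.COLOR_RGB2HSV)
    if what=="red": m=((h[...,0]<6)|(h[...,0]>174))&(h[...,1]>170)&(h[...,2]>60)
    if what=="green": m=(h[...,0]>45)&(h[...,0]<80)&(h[...,1]>120)&(h[...,2]>60)
    n,l,s,c=cv2.connectedComponentsWithStats(m.astype(np.uint8))
    return [(c[i].round(1).tolist(),s[i].tolist()) for i in range(1,n) if s[i][4]>=minA]
E
python3 - <<'E'
from h import *
for c,slot in [("scene",[(303,182),(335,201)]),("side",[(309.5,192.5),(310,218)])]:
    im=cv2.imread(f"pics/{c}0.png")[:,:,::-1].copy();K=cam(c)
    for w,z in [("red",.057),("green",.075)]:
        for b in blobs(im,w): print(c,w,b,onplane(K,b[0],z))
    print([onplane(K,s,.075) for s in slot])
e,A,f,cx,cy=cam("wrist");T=get_obs();RT=R.from_euler("xyz",T["tool_rot"],degrees=True).as_matrix()
print(RT.T@(e-T["tcp_pos"]),RT.T@A,f)
E
```

```text
scene red ([241.8, 116.8], [238, 113, 7, 12, 37]) [ 0.4243 -0.3405  0.057 ]
scene red ([239.4, 121.2], [239, 119, 2, 5, 9]) [ 0.4452 -0.3317  0.057 ]
scene green ([203.7, 192.2], [183, 175, 48, 33, 422]) [ 0.7402 -0.1892  0.075 ]
scene green ([341.0, 203.0], [339, 202, 5, 3, 11]) [0.5471 0.1299 0.075 ]
[array([0.5473, 0.0019, 0.075 ]), array([0.551, 0.113, 0.075])]
side red ([244.4, 351.7], [238, 346, 14, 13, 121]) [ 0.4278 -0.3254  0.057 ]
side green ([307.5, 186.5], [306, 186, 4, 2, 8]) [0.5476 0.1289 0.075 ]
side green ([392.5, 324.3], [348, 314, 78, 26, 1120]) [ 0.6785 -0.2959  0.075 ]
[array([0.5517, 0.1023, 0.075 ]), array([0.549 , 0.0011, 0.075 ])]
[0.08112442 0.00054234 0.02184611] [[ 1.30082712e-04 -9.56265377e-01 -2.92500448e-01]
 [ 9.99999616e-01 -1.29021477e-04  8.66533489e-04]
 [-8.66374813e-04 -2.92500448e-01  9.56264993e-01]] 357.0175155867403
```

Emit:
jog_arm(rows=[{"grip":0.093,"x":-0.506,"y":-0.455,"z":0},{"grip":0.093,"x":-0.506,"y":-0.455,"z":0},{"grip":0.093,"x":-0.506,"y":-0.455,"z":0},{"grip":0.093,"x":-0.506,"y":-0.455,"z":0},{"grip":0.093,"x":-0.506,"y":-0.455,"z":0},{"grip":0.093,"x":-0.506,"y":-0.455,"z":0},{"grip":0.093,"x":-0.506,"y":-0.455,"z":0},{"grip":0.093,"x":-0.506,"y":-0.455,"z":0},{"grip":0.093,"x":-0.506,"y":-0.455,"z":0},{"grip":0.093,"x":-0.506,"y":-0.455,"z":0}])

```text
invalid input
```

Emit:
jog_arm(rows=[{"grip":0.093,"x":-0.506,"y":-0.455,"z":0.0,"wx":0.0,"wy":0.0,"wz":0.0},{"grip":0.093,"x":-0.506,"y":-0.455,"z":0.0,"wx":0.0,"wy":0.0,"wz":0.0},{"grip":0.093,"x":-0.506,"y":-0.455,"z":0.0,"wx":0.0,"wy":0.0,"wz":0.0},{"grip":0.093,"x":-0.506,"y":-0.455,"z":0.0,"wx":0.0,"wy":0.0,"wz":0.0},{"grip":0.093,"x":-0.506,"y":-0.455,"z":0.0,"wx":0.0,"wy":0.0,"wz":0.0},{"grip":0.093,"x":-0.506,"y":-0.455,"z":0.0,"wx":0.0,"wy":0.0,"wz":0.0},{"grip":0.093,"x":-0.506,"y":-0.455,"z":0.0,"wx":0.0,"wy":0.0,"wz":0.0},{"grip":0.093,"x":-0.506,"y":-0.455,"z":0.0,"wx":0.0,"wy":0.0,"wz":0.0},{"grip":0.093,"x":-0.506,"y":-0.455,"z":0.0,"wx":0.0,"wy":0.0,"wz":0.0},{"grip":0.093,"x":-0.506,"y":-0.455,"z":0.0,"wx":0.0,"wy":0.0,"wz":0.0}])

```text
time: 2.2
tcp_pos: [0.4586, 0.2087, 0.4052]
tool_rot: [180.0, 0.0, 162.2]
wrist_force: [0.3, 0.6, -0.4]
grip_width: 0.0932
```

Emit:
jog_arm(rows=[{"grip":0.093,"x":-0.133,"y":-0.119,"z":0.0,"wx":0.0,"wy":0.0,"wz":0.0},{"grip":0.093,"x":-0.133,"y":-0.119,"z":0.0,"wx":0.0,"wy":0.0,"wz":0.0},{"grip":0.093,"x":-0.133,"y":-0.119,"z":0.0,"wx":0.0,"wy":0.0,"wz":0.0},{"grip":0.093,"x":-0.133,"y":-0.119,"z":0.0,"wx":0.0,"wy":0.0,"wz":0.0},{"grip":0.093,"x":-0.133,"y":-0.119,"z":0.0,"wx":0.0,"wy":0.0,"wz":0.0},{"grip":0.093,"x":-0.133,"y":-0.119,"z":0.0,"wx":0.0,"wy":0.0,"wz":0.0}])

```text
time: 2.8
tcp_pos: [0.5489, 0.0544, 0.405]
tool_rot: [180.0, 0.0, 162.1]
wrist_force: [-0.1, -0.1, 0.2]
grip_width: 0.0932
```

```bash
python3 - <<'E'
from h import *
o=get_obs();print(o["tcp_pos"],o["joint_positions"].round(1) if hasattr(o["joint_positions"],"round") else o["joint_positions"])
K=cam("wrist");im=get_image("wrist");cv2.imwrite("pics/w1.png",im[:,:,::-1]);np.save("pics/w1K.npy",np.array([*K[0],*K[1].ravel(),*K[2:]]))
for b in blobs(im,"green"): print(b,onplane(K,b[0],.075))
# dark slot on the bright channel
h=cv2.cvtColor(im,cv2.COLOR_RGB2HSV); p=proj(K,[.549,.055,.075]);print(p)
m=(h[...,2]<50).astype(np.uint8); n,l,s,c=cv2.connectedComponentsWithStats(m)
for i in range(1,n):
    if s[i][4]>150:
        ct=cv2.findContours((l==i).astype(np.uint8),0,1)[0][0]; r=cv2.minAreaRect(ct);b=cv2.boxPoints(r)
        print(s[i],c[i].round(1),[onplane(K,q,.075)[:2].tolist() for q in b])
E
```

```text
[0.54892582 0.05435563 0.40500167] [  3.   -8.8  97.8   0.   91.  -69.1]
([408.3, 159.7], [401, 153, 15, 15, 167]) [0.5485 0.1311 0.075 ]
[325.5 186.2]
[432  48  14  14 155] [438.5  54.5] [[0.4666, 0.171], [0.4698, 0.1809], [0.4793, 0.1788], [0.4761, 0.1688]]
[632  50   8  43 232] [636.3  72.3] [[0.5172, 0.3231], [0.5189, 0.3284], [0.5521, 0.3264], [0.5503, 0.3209]]
[ 269  161  119   51 1761] [327.6 185.9] [[0.5432, 0.003], [0.542, 0.1098], [0.5555, 0.1104], [0.5571, 0.0023]]
[    0   246   640   154 30145] [304.9 338. ] [[0.5103, -0.2532], [0.6949, 0.3178], [0.8818, 0.3065], [0.6676, -0.3546]]
```

View pics/w1.png

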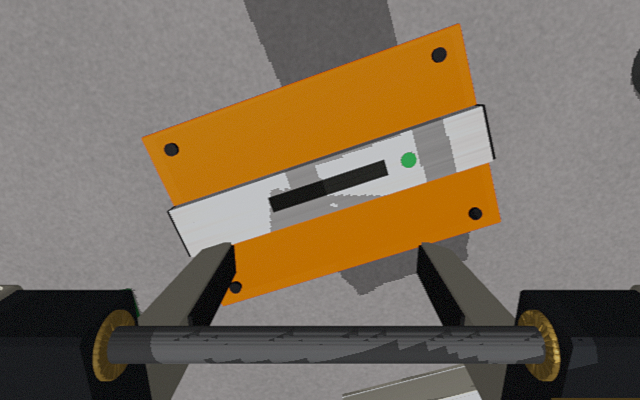

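Emit:
jog_arm(rows=[{"grip":0.093,"x":-0.006,"y":-0.407,"z":0.0,"wx":0.0,"wy":0.0,"wz":1.08},{"grip":0.093,"x":-0.006,"y":-0.407,"z":0.0,"wx":0.0,"wy":0.0,"wz":1.08},{"grip":0.093,"x":-0.006,"y":-0.407,"z":0.0,"wx":0.0,"wy":0.0,"wz":1.08},{"grip":0.093,"x":-0.006,"y":-0.407,"z":0.0,"wx":0.0,"wy":0.0,"wz":1.08},{"grip":0.093,"x":-0.006,"y":-0.407,"z":0.0,"wx":0.0,"wy":0.0,"wz":1.08},{"grip":0.093,"x":-0.006,"y":-0.407,"z":0.0,"wx":0.0,"wy":0.0,"wz":1.08},{"grip":0.093,"x":-0.006,"y":-0.407,"z":0.0,"wx":0.0,"wy":0.0,"wz":1.08},{"grip":0.093,"x":-0.006,"y":-0.407,"z":0.0,"wx":0.0,"wy":0.0,"wz":1.08},{"grip":0.093,"x":-0.006,"y":-0.407,"z":0.0,"wx":0.0,"wy":0.0,"wz":1.08},{"grip":0.093,"x":-0.006,"y":-0.407,"z":0.0,"wx":0.0,"wy":0.0,"wz":1.08}])

```text
time: 3.85
tcp_pos: [0.4298, -0.3343, 0.4047]
tool_rot: [180.0, -0.0, 100.3]
wrist_force: [0.4, -0.2, 0.6]
grip_width: 0.0927
```

```bash
cat > look.py <<'E'
from h import *
import sys
o=get_obs();print(o["time"],o["tcp_pos"],o["tool_rot"],np.round(o["joint_positions"],1),np.abs(o["joint_vel"]).max())
K=cam("wrist");im=get_image("wrist");cv2.imwrite(f"pics/{sys.argv[1]}.png",im[:,:,::-1])
for b in blobs(im,"red",20): print(b,onplane(K,b[0],.07))
r=silhouettes("stand","wrist")
if r:
    ct=max(cv2.findContours(r[0]["region"].astype(np.uint8),0,1)[0],key=cv2.contourArea)
    q=np.array([onplane(K,u,.032)[:2] for u in ct[:,0]],np.float32);m=cv2.minAreaRect(q);print(r[0]["p"],m)
E
python3 look.py w2
```

```text
3.85 [ 0.42978456 -0.33431275  0.40473916] [ 1.79957842e+02 -4.54407907e-02  1.00276788e+02] [-40.6  -9.7  98.7   0.1  91.1 -50.9] 2.423996701821947
([327.1, 183.3], [314, 166, 27, 35, 602]) [ 0.4315 -0.331   0.07  ]
0.82 ((0.43122628331184387, -0.33234941959381104), (0.07336708903312683, 0.0725768581032753), 62.002864837646484)
```

View pics/w2.png

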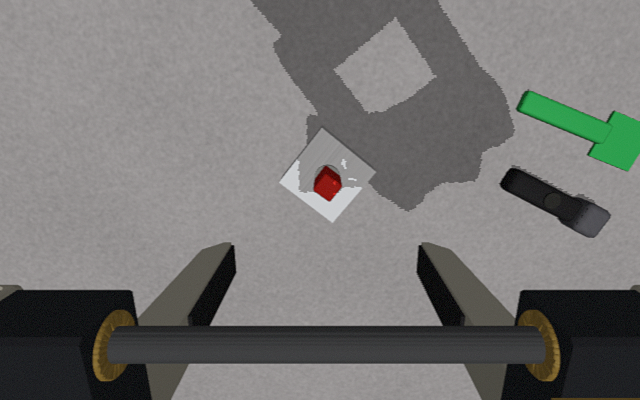

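```bash
python3 - <<'E'
import cv2
im=cv2.imread("pics/w2.png")[150:225,275:385];cv2.imwrite("pics/w2c.png",cv2.resize(im,None,fx=7,fy=7,interpolation=cv2.INTER_CUBIC))
E
```

```text
(no output)
```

View pics/w2c.png

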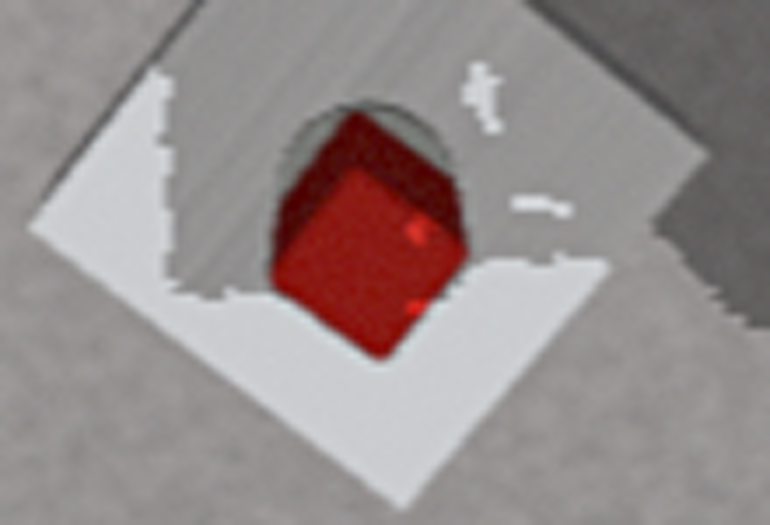

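```bash
python3 - <<'E'
from h import *
K=cam("wrist")
c=np.array([onplane(K,(275+u/7-.43,150+v/7-.43),.076) for u,v in [(357,165),(466,255),(380,358),(272,270)]])[:,:2]
print(c,c.mean(0)); 
for i in range(4):
    d=c[(i+1)%4]-c[i];print(np.hypot(*d),np.degrees(np.arctan2(d[1],d[0])))
E
```

```text
[[ 0.4289 -0.3194]
 [ 0.4446 -0.3283]
 [ 0.4364 -0.3437]
 [ 0.4208 -0.3347]] [ 0.432675 -0.331525]
0.01804716044146555 -29.547989358870222
0.017447062790051527 -118.03385189146375
0.018009997223764368 150.01836063115064
0.017311845655504192 62.10272896905236
```

Emit:
jog_arm(rows=[{"grip":0.06,"x":0.002,"y":0.003,"z":0.08,"wx":0.0,"wy":0.0,"wz":0.69},{"grip":0.06,"x":0.002,"y":0.003,"z":0.08,"wx":0.0,"wy":0.0,"wz":0.69},{"grip":0.06,"x":0.002,"y":0.003,"z":0.08,"wx":0.0,"wy":0.0,"wz":0.69},{"grip":0.06,"x":0.002,"y":0.003,"z":0.08,"wx":0.0,"wy":0.0,"wz":0.69},{"grip":0.06,"x":0.002,"y":0.003,"z":0.08,"wx":0.0,"wy":0.0,"wz":0.69},{"grip":0.06,"x":0.002,"y":0.003,"z":0.12,"wx":0.0,"wy":0.0,"wz":0.69},{"grip":0.06,"x":0.002,"y":0.003,"z":0.15,"wx":0.0,"wy":0.0,"wz":0.69},{"grip":0.06,"x":0.002,"y":0.003,"z":0.17,"wx":0.0,"wy":0.0,"wz":0.69},{"grip":0.06,"x":0.002,"y":0.003,"z":0.178,"wx":0.0,"wy":0.0,"wz":0.69},{"grip":0.06,"x":0.002,"y":0.003,"z":0.178,"wx":0.0,"wy":0.0,"wz":0.69}])

```text
time: 4.95
tcp_pos: [0.4337, -0.329, 0.2265]
tool_rot: [-180.0, -0.1, 61.0]
wrist_force: [0.9, -0.2, -0.3]
grip_width: 0.0601
```

```bash
python3 look.py w3
```

```text
4.95 [ 0.43367099 -0.32902903  0.22652975] [-1.79967185e+02 -8.27027802e-02  6.09800792e+01] [-3.990e+01 -3.500e+00  1.099e+02  1.000e-01  7.360e+01 -1.090e+01] 1.789356715328678
([327.3, 289.3], [305, 251, 46, 75, 3145]) [ 0.4356 -0.3278  0.07  ]
0.79 ((0.4342978298664093, -0.3297607898712158), (0.07701504975557327, 0.06920167058706284), 61.59722137451172)
```

View pics/w3.png

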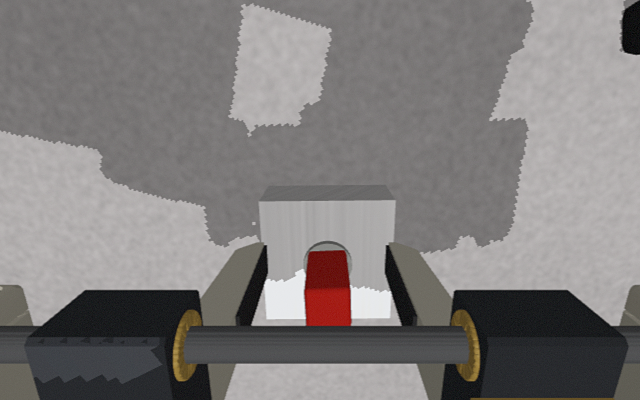

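Emit:
jog_arm(rows=[{"grip":0.0,"x":0.0,"y":0.0,"z":0.0,"wx":0.0,"wy":0.0,"wz":0.0},{"grip":0.0,"x":0.0,"y":0.0,"z":0.0,"wx":0.0,"wy":0.0,"wz":0.0},{"grip":0.0,"x":0.0,"y":0.0,"z":0.0,"wx":0.0,"wy":0.0,"wz":0.0},{"grip":0.0,"x":0.0,"y":0.0,"z":0.0,"wx":0.0,"wy":0.0,"wz":0.0},{"grip":0.0,"x":0.0,"y":0.0,"z":0.0,"wx":0.0,"wy":0.0,"wz":0.0},{"grip":0.0,"x":0.0,"y":0.0,"z":0.0,"wx":0.0,"wy":0.0,"wz":0.0}])

```text
time: 5.65
tcp_pos: [0.4337, -0.3299, 0.2283]
tool_rot: [179.9, -0.1, 60.9]
wrist_force: [-1.0, 0.3, 1.3]
grip_width: 0.0198
```

Emit:
jog_arm(rows=[{"grip":0.0,"x":0.0,"y":0.0,"z":-0.01,"wx":0.0,"wy":0.0,"wz":0.0},{"grip":0.0,"x":0.0,"y":0.0,"z":-0.03,"wx":0.0,"wy":0.0,"wz":0.0},{"grip":0.0,"x":0.0,"y":0.0,"z":-0.06,"wx":0.0,"wy":0.0,"wz":0.0},{"grip":0.0,"x":0.0,"y":0.0,"z":-0.09,"wx":0.0,"wy":0.0,"wz":0.0},{"grip":0.0,"x":0.0,"y":0.0,"z":-0.12,"wx":0.0,"wy":0.0,"wz":0.0},{"grip":0.0,"x":0.0,"y":0.0,"z":-0.12,"wx":0.0,"wy":0.0,"wz":0.0},{"grip":0.0,"x":0.0,"y":0.0,"z":-0.12,"wx":0.0,"wy":0.0,"wz":0.0}])

```text
time: 6.35
tcp_pos: [0.4334, -0.3298, 0.349]
tool_rot: [179.8, -0.0, 60.9]
wrist_force: [1.3, 0.2, -1.4]
grip_width: 0.0199
```

```bash
python3 look.py w4; python3 -c "
from h import *
o=get_obs();print(o['wrist_force'],o['wrist_torque'],o['grip_width'])"
```

```text
6.35 [ 0.43341837 -0.3298031   0.34897183] [ 1.79825538e+02 -4.00493183e-02  6.09263523e+01] [-4.000e+01 -8.600e+00  1.028e+02  1.000e-01  8.560e+01 -1.090e+01] 1.7166931332298627
([326.1, 287.0], [303, 248, 47, 77, 3308]) [ 0.401  -0.3911  0.07  ]
0.62 ((0.4332142472267151, -0.33081626892089844), (0.07541909068822861, 0.07004864513874054), 61.62617874145508)
[ 1.08424127  0.87474045 -0.51476268] [-0.03079617  0.12762949  0.03598773] 0.01972810435315433
```

View pics/w4.png

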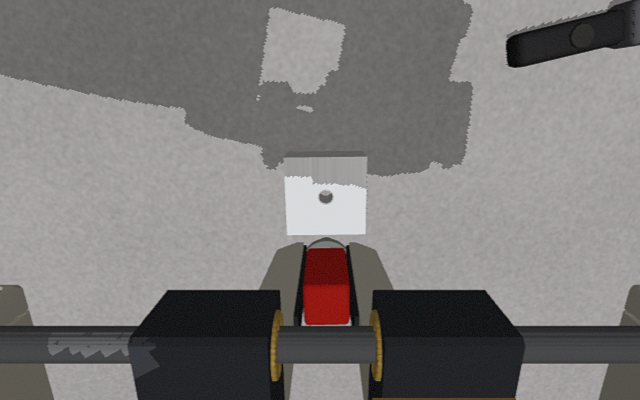

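Emit:
jog_arm(rows=[{"grip":0.0,"x":0.407,"y":-0.094,"z":-0.011,"wx":0.0,"wy":0.0,"wz":1.05},{"grip":0.0,"x":0.407,"y":-0.094,"z":-0.011,"wx":0.0,"wy":0.0,"wz":1.05},{"grip":0.0,"x":0.407,"y":-0.094,"z":-0.011,"wx":0.0,"wy":0.0,"wz":1.05},{"grip":0.0,"x":0.407,"y":-0.094,"z":-0.011,"wx":0.0,"wy":0.0,"wz":1.05},{"grip":0.0,"x":0.407,"y":-0.094,"z":-0.011,"wx":0.0,"wy":0.0,"wz":1.05},{"grip":0.0,"x":0.407,"y":-0.094,"z":-0.011,"wx":0.0,"wy":0.0,"wz":1.05},{"grip":0.0,"x":0.407,"y":-0.094,"z":-0.011,"wx":0.0,"wy":0.0,"wz":1.05},{"grip":0.0,"x":0.407,"y":-0.094,"z":-0.011,"wx":0.0,"wy":0.0,"wz":1.05},{"grip":0.0,"x":0.407,"y":-0.094,"z":-0.011,"wx":0.0,"wy":0.0,"wz":1.05},{"grip":0.0,"x":0.407,"y":-0.094,"z":-0.011,"wx":0.0,"wy":0.0,"wz":1.05}])

```text
time: 7.45
tcp_pos: [0.5495, 0.0759, 0.3573]
tool_rot: [-179.9, 0.1, 1.0]
wrist_force: [0.7, -0.3, -0.8]
grip_width: 0.0198
```

```bash
python3 - <<'E'
from h import *
for k in range(3): get_image("side")
o=get_obs();print(o["time"],o["tcp_pos"],o["tool_rot"])
K=cam("wrist");im=get_image("wrist");cv2.imwrite("pics/w5.png",im[:,:,::-1])
for b in blobs(im,"green"): print(b,onplane(K,b[0],.075))
h=cv2.cvtColor(im,cv2.COLOR_RGB2HSV);print(proj(K,[.549,.056,.075]))
n,l,s,c=cv2.connectedComponentsWithStats((h[...,2]<50).astype(np.uint8))
for i in range(1,n):
    if s[i][4]>150:
        ct=cv2.findContours((l==i).astype(np.uint8),0,1)[0][0]; b=cv2.boxPoints(cv2.minAreaRect(ct))
        print(s[i],c[i].round(1),[onplane(K,q,.075)[:2].tolist() for q in b])
E
```

```text
7.6 [0.54883807 0.07157483 0.35760465] [-1.79979004e+02  4.88596848e-02  8.21511763e-01]
([249.2, 202.1], [241, 194, 17, 17, 217]) [0.5493 0.131  0.075 ]
[347.1 203.8]
[173  93  16  15 198] [180.5 100.3] [[0.6285, 0.1804], [0.6287, 0.1699], [0.6192, 0.1708], [0.619, 0.1814]]
[506  93  17  15 208] [514.  100.2] [[0.6319, -0.0524], [0.632, -0.0636], [0.6226, -0.0653], [0.6224, -0.054]]
[ 276  193  142   18 2392] [346.7 201.9] [[0.5568, 0.1103], [0.5584, 0.0033], [0.5448, 0.002], [0.5432, 0.1106]]
[ 279  246   95   87 1468] [326.3 306.2] [[0.513, 0.109], [0.5141, 0.0343], [0.4335, 0.03], [0.4323, 0.111]]
[    0   290   285   110 15685] [199.6 345.9] [[0.4698, 0.3413], [0.4734, 0.1059], [0.3594, 0.1081], [0.3553, 0.3703]]
[  368   290   272   110 15336] [451.5 345.1] [[0.4745, 0.0363], [0.4779, -0.1876], [0.3646, -0.2186], [0.3607, 0.0307]]
```

View pics/w5.png

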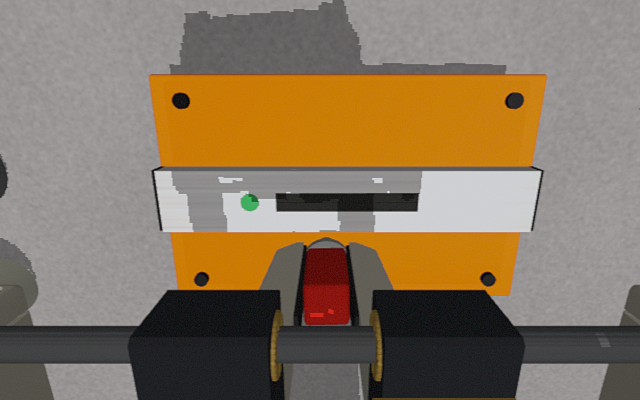

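```bash
python3 - <<'E'
from h import *
# wrist camera in the tool frame, from now
o=get_obs();RT=R.from_euler("xyz",o["tool_rot"],degrees=True).as_matrix();e,A,f,cx,cy=cam("wrist")
ec=RT.T@(e-o["tcp_pos"]);Ac=RT.T@A
R4=R.from_euler("xyz",[179.825,-.04,60.926],degrees=True).as_matrix();p4=np.array([.43342,-.32980,.34897])
K=(p4+R4@ec,R4@Ac,f,cx,cy)
im=cv2.imread("pics/w4.png",0)[185:210,310:342];m=(im<170).astype(np.uint8)
n,l,s,c=cv2.connectedComponentsWithStats(m);print(s[1:],c[1:])
i=1+np.argmax(s[1:,4]);w=onplane(K,c[i]+[310,185],.032);print(w,R4.T@(w-p4))
E
```

```text
[[  9   5  14  14 150]] [[15.46 11.66]]
[ 0.4315 -0.3333  0.032 ] [-0.00421326 -0.0009454   0.31696573]
```

```bash
python3 - <<'E'
from h import *
o=get_obs();RT=R.from_euler("xyz",o["tool_rot"],degrees=True).as_matrix();e,A,f,cx,cy=cam("wrist")
K=(RT.T@(e-o["tcp_pos"]),RT.T@A,f,cx,cy);print(K[0])
for off in (-.005,-.0025,0,.0025): print(off,[proj(K,[off+a,0,z]).tolist() for a,z in ((.01,.1523),(.01,.1923),(.013,.1923),(.013,.1963))])
im=cv2.imread("pics/w5.png");print(im[234:330:1,326].tolist())
E
```

```text
[ 0.0827812  -0.00027258  0.02185373]
-0.005 [[326.9, 287.9], [326.7, 247.4], [326.7, 242.1], [326.7, 239.0]]
-0.0025 [[326.9, 282.6], [326.7, 243.0], [326.7, 237.6], [326.7, 234.6]]
0 [[326.9, 277.1], [326.7, 238.5], [326.7, 233.1], [326.7, 230.2]]
0.0025 [[326.9, 271.6], [326.7, 234.0], [326.8, 228.6], [326.7, 225.8]]
[[12, 127, 203], [0, 126, 205], [10, 126, 209], [71, 72, 97], [73, 68, 63], [70, 71, 70], [72, 75, 74], [102, 104, 103], [109, 113, 112], [110, 114, 112], [112, 115, 115], [112, 113, 112], [114, 118, 113], [116, 120, 113], [35, 40, 93], [0, 0, 88], [4, 15, 89], [13, 11, 91], [4, 15, 89], [6, 11, 91], [8, 9, 90], [4, 10, 90], [5, 15, 92], [18, 24, 92], [12, 16, 92], [4, 16, 91], [5, 5, 90], [11, 14, 91], [15, 17, 93], [6, 9, 92], [22, 17, 93], [13, 16, 92], [11, 20, 93], [13, 10, 93], [4, 13, 90], [15, 19, 92], [3, 11, 91], [13, 18, 92], [9, 11, 93], [3, 1, 91], [20, 13, 94], [12, 15, 92], [15, 21, 94], [14, 19, 93], [6, 10, 92], [4, 6, 91], [6, 7, 91], [15, 17, 92], [9, 12, 92], [21, 20, 96], [7, 16, 106], [13, 17, 118], [18, 26, 134], [16, 22, 136], [17, 27, 138], [13, 25, 138], [17, 18, 141], [23, 28, 141], [21, 25, 141], [21, 26, 141], [14, 22, 140], [18, 20, 140], [17, 22, 139], [12, 14, 139], [15, 18, 138], [15, 18, 139], [15, 23, 140], [14, 21, 139], [22, 24, 140], [20, 29, 140], [13, 18, 137], [15, 21, 139], [17, 24, 140], [14, 18, 138], [15, 26, 138], [18, 22, 138], [14, 21, 136], [14, 18, 136], [8, 15, 136], [17, 23, 139], [6, 12, 136], [4, 17, 137], [17, 22, 139], [15, 20, 137], [16, 21, 137], [10, 17, 137], [8, 19, 137], [17, 23, 138], [13, 18, 139], [11, 17, 131], [44, 46, 116], [88, 88, 88], [40, 38, 35], [36, 37, 37], [46, 42, 42], [40, 40, 42]]
```

Emit:
jog_arm(rows=[{"grip":0.0,"x":0.006,"y":-0.001,"z":0.025,"wx":0.0,"wy":0.0,"wz":0.0},{"grip":0.0,"x":0.006,"y":-0.001,"z":0.045,"wx":0.0,"wy":0.0,"wz":0.0},{"grip":0.0,"x":0.006,"y":-0.001,"z":0.055,"wx":0.0,"wy":0.0,"wz":0.0},{"grip":0.0,"x":0.006,"y":-0.001,"z":0.059,"wx":0.0,"wy":0.0,"wz":0.0},{"grip":0.0,"x":0.006,"y":-0.001,"z":0.061,"wx":0.0,"wy":0.0,"wz":0.0},{"grip":0.0,"x":0.006,"y":-0.001,"z":0.062,"wx":0.0,"wy":0.0,"wz":0.0},{"grip":0.0,"x":0.006,"y":-0.001,"z":0.063,"wx":0.0,"wy":0.0,"wz":0.0},{"grip":0.0,"x":0.006,"y":-0.001,"z":0.0635,"wx":0.0,"wy":0.0,"wz":0.0},{"grip":0.0,"x":0.006,"y":-0.001,"z":0.0635,"wx":0.0,"wy":0.0,"wz":0.0}])

```text
time: 8.55
tcp_pos: [0.5548, 0.0721, 0.2947]
tool_rot: [-180.0, -0.0, 0.8]
wrist_force: [-0.1, 0.1, -0.7]
grip_width: 0.0201
```

Emit:
jog_arm(rows=[{"grip":0.0,"x":0.0,"y":0.0,"z":0.0005,"wx":0.0,"wy":0.0,"wz":0.0},{"grip":0.0,"x":0.0,"y":0.0,"z":0.001,"wx":0.0,"wy":0.0,"wz":0.0},{"grip":0.0,"x":0.0,"y":0.0,"z":0.0015,"wx":0.0,"wy":0.0,"wz":0.0},{"grip":0.0,"x":0.0,"y":0.0,"z":0.002,"wx":0.0,"wy":0.0,"wz":0.0},{"grip":0.0,"x":0.0,"y":0.0,"z":0.0025,"wx":0.0,"wy":0.0,"wz":0.0},{"grip":0.0,"x":0.0,"y":0.0,"z":0.003,"wx":0.0,"wy":0.0,"wz":0.0},{"grip":0.0,"x":0.0,"y":0.0,"z":0.0035,"wx":0.0,"wy":0.0,"wz":0.0}])

```text
time: 9.25
tcp_pos: [0.5548, 0.0721, 0.2911]
tool_rot: [-180.0, 0.0, 0.8]
wrist_force: [0.4, -0.1, -1.4]
grip_width: 0.0202
```

Emit:
jog_arm(rows=[{"grip":0.0,"x":0.0,"y":0.0,"z":0.0005,"wx":0.0,"wy":0.0,"wz":0.0},{"grip":0.0,"x":0.0,"y":0.0,"z":0.001,"wx":0.0,"wy":0.0,"wz":0.0},{"grip":0.0,"x":0.0,"y":0.0,"z":0.0015,"wx":0.0,"wy":0.0,"wz":0.0},{"grip":0.0,"x":0.0,"y":0.0,"z":0.002,"wx":0.0,"wy":0.0,"wz":0.0},{"grip":0.0,"x":0.0,"y":0.0,"z":0.0025,"wx":0.0,"wy":0.0,"wz":0.0},{"grip":0.0,"x":0.0,"y":0.0,"z":0.003,"wx":0.0,"wy":0.0,"wz":0.0},{"grip":0.0,"x":0.0,"y":0.0,"z":0.003,"wx":0.0,"wy":0.0,"wz":0.0}])

```text
time: 9.95
tcp_pos: [0.5548, 0.0721, 0.2882]
tool_rot: [-180.0, -0.0, 0.8]
wrist_force: [-0.4, -1.0, 0.4]
grip_width: 0.0199
```

Tip estimated at 68 mm, about at the bar. I'll go on in small steps.

Emit:
jog_arm(rows=[{"grip":0.0,"x":0.0,"y":0.0,"z":0.0003,"wx":0.0,"wy":0.0,"wz":0.0},{"grip":0.0,"x":0.0,"y":0.0,"z":0.0006,"wx":0.0,"wy":0.0,"wz":0.0},{"grip":0.0,"x":0.0,"y":0.0,"z":0.001,"wx":0.0,"wy":0.0,"wz":0.0}])

```text
time: 10.25
tcp_pos: [0.5549, 0.0721, 0.288]
tool_rot: [-180.0, -0.0, 0.8]
wrist_force: [-3.3, -1.8, 10.6]
grip_width: 0.0201
```

Emit:
jog_arm(rows=[{"grip":0.0,"x":0.0,"y":0.0,"z":0.0003,"wx":0.0,"wy":0.0,"wz":0.0},{"grip":0.0,"x":0.0,"y":0.0,"z":0.0006,"wx":0.0,"wy":0.0,"wz":0.0},{"grip":0.0,"x":0.0,"y":0.0,"z":0.001,"wx":0.0,"wy":0.0,"wz":0.0}])

```text
time: 10.55
tcp_pos: [0.555, 0.0721, 0.2879]
tool_rot: [-180.0, -0.1, 0.8]
wrist_force: [-4.4, -0.6, 12.2]
grip_width: 0.0199
```

Emit:
jog_arm(rows=[{"grip":0.0,"x":0.0,"y":0.0,"z":0.0004,"wx":0.0,"wy":0.0,"wz":0.0},{"grip":0.0,"x":0.0,"y":0.0025,"z":0.0004,"wx":0.0,"wy":0.0,"wz":0.0},{"grip":0.0,"x":0.0,"y":0.005,"z":0.0004,"wx":0.0,"wy":0.0,"wz":0.0},{"grip":0.0,"x":0.0,"y":0.005,"z":0.0004,"wx":0.0,"wy":0.0,"wz":0.0}])

```text
time: 10.95
tcp_pos: [0.5552, 0.0671, 0.2881]
tool_rot: [-179.9, -0.2, 0.8]
wrist_force: [-0.4, -0.4, 6.5]
grip_width: 0.0196
```

Emit:
jog_arm(rows=[{"grip":0.0,"x":0.0,"y":0.0025,"z":0.0004,"wx":0.0,"wy":0.0,"wz":0.0},{"grip":0.0,"x":0.0,"y":0.005,"z":0.0004,"wx":0.0,"wy":0.0,"wz":0.0},{"grip":0.0,"x":0.0,"y":0.005,"z":0.0004,"wx":0.0,"wy":0.0,"wz":0.0}])

```text
time: 11.25
tcp_pos: [0.5554, 0.0619, 0.2881]
tool_rot: [-179.9, -0.2, 0.8]
wrist_force: [-1.3, 1.0, 5.2]
grip_width: 0.0201
```

Emit:
jog_arm(rows=[{"grip":0.0,"x":-0.0003,"y":0.0025,"z":0.0004,"wx":0.0,"wy":0.0,"wz":0.0},{"grip":0.0,"x":-0.0003,"y":0.005,"z":0.0004,"wx":0.0,"wy":0.0,"wz":0.0},{"grip":0.0,"x":-0.0003,"y":0.005,"z":0.0004,"wx":0.0,"wy":0.0,"wz":0.0}])

```text
time: 11.55
tcp_pos: [0.5551, 0.0565, 0.2872]
tool_rot: [-180.0, -0.2, 0.7]
wrist_force: [0.0, 0.5, -1.0]
grip_width: 0.0197
```

Emit:
jog_arm(rows=[{"grip":0.0,"x":0.0,"y":0.0025,"z":0.0004,"wx":0.0,"wy":0.0,"wz":0.0},{"grip":0.0,"x":0.0,"y":0.005,"z":0.0004,"wx":0.0,"wy":0.0,"wz":0.0},{"grip":0.0,"x":0.0,"y":0.005,"z":0.0004,"wx":0.0,"wy":0.0,"wz":0.0}])

```text
time: 11.85
tcp_pos: [0.5551, 0.0513, 0.2866]
tool_rot: [-179.9, -0.2, 0.7]
wrist_force: [-0.6, 1.6, -0.5]
grip_width: 0.0198
```

Emit:
jog_arm(rows=[{"grip":0.0,"x":0.0,"y":0.0025,"z":0.0004,"wx":0.0,"wy":0.0,"wz":0.0},{"grip":0.0,"x":0.0,"y":0.005,"z":0.0004,"wx":0.0,"wy":0.0,"wz":0.0},{"grip":0.0,"x":0.0,"y":0.005,"z":0.0004,"wx":0.0,"wy":0.0,"wz":0.0}])

```text
time: 12.15
tcp_pos: [0.5551, 0.0464, 0.2864]
tool_rot: [-179.9, -0.2, 0.7]
wrist_force: [-0.4, 4.7, 1.6]
grip_width: 0.0198
```

Emit:
jog_arm(rows=[{"grip":0.0,"x":0.0,"y":-0.0045,"z":0.0,"wx":0.0,"wy":0.0,"wz":0.0},{"grip":0.0,"x":0.0,"y":-0.0045,"z":0.0,"wx":0.0,"wy":0.0,"wz":0.0},{"grip":0.0,"x":0.0,"y":-0.0045,"z":0.0005,"wx":0.0,"wy":0.0,"wz":0.0},{"grip":0.0,"x":0.0,"y":-0.0045,"z":0.001,"wx":0.0,"wy":0.0,"wz":0.0},{"grip":0.0,"x":0.0,"y":-0.0045,"z":0.0015,"wx":0.0,"wy":0.0,"wz":0.0},{"grip":0.0,"x":0.0,"y":-0.0045,"z":0.002,"wx":0.0,"wy":0.0,"wz":0.0}])

```text
time: 12.75
tcp_pos: [0.5551, 0.0508, 0.2843]
tool_rot: [-179.9, -0.2, 0.7]
wrist_force: [-0.2, -0.9, -0.2]
grip_width: 0.0198
```

Emit:
jog_arm(rows=[{"grip":0.0,"x":0.0,"y":0.0,"z":0.0005,"wx":0.0,"wy":0.0,"wz":0.0},{"grip":0.0,"x":0.0,"y":0.0,"z":0.001,"wx":0.0,"wy":0.0,"wz":0.0},{"grip":0.0,"x":0.0,"y":0.0,"z":0.0015,"wx":0.0,"wy":0.0,"wz":0.0}])

```text
time: 13.05
tcp_pos: [0.5551, 0.0508, 0.2828]
tool_rot: [-179.9, -0.2, 0.7]
wrist_force: [-0.4, -0.3, -0.5]
grip_width: 0.0199
```

Emit:
jog_arm(rows=[{"grip":0.0,"x":0.0,"y":0.0,"z":0.001,"wx":0.0,"wy":0.0,"wz":0.0},{"grip":0.0,"x":0.0,"y":0.0,"z":0.0017,"wx":0.0,"wy":0.0,"wz":0.0},{"grip":0.0,"x":0.0,"y":0.0,"z":0.0025,"wx":0.0,"wy":0.0,"wz":0.0}])

```text
time: 13.35
tcp_pos: [0.5551, 0.0508, 0.2802]
tool_rot: [-179.9, -0.2, 0.7]
wrist_force: [0.7, -1.3, -0.1]
grip_width: 0.0197
```

Emit:
jog_arm(rows=[{"grip":0.0,"x":0.0,"y":0.0,"z":0.0007,"wx":0.0,"wy":0.0,"wz":0.0},{"grip":0.0,"x":0.0,"y":0.0,"z":0.0014,"wx":0.0,"wy":0.0,"wz":0.0},{"grip":0.0,"x":0.0,"y":0.0,"z":0.002,"wx":0.0,"wy":0.0,"wz":0.0}])

```text
time: 13.65
tcp_pos: [0.5551, 0.0507, 0.2782]
tool_rot: [-179.9, -0.2, 0.7]
wrist_force: [-0.3, -0.3, -0.6]
grip_width: 0.0201
```

Pin is 10 mm below the bar's top with no force; 7 mm more to seat (TCP about 0.271).

Emit:
jog_arm(rows=[{"grip":0.0,"x":0.0,"y":0.0,"z":0.001,"wx":0.0,"wy":0.0,"wz":0.0},{"grip":0.0,"x":0.0,"y":0.0,"z":0.002,"wx":0.0,"wy":0.0,"wz":0.0},{"grip":0.0,"x":0.0,"y":0.0,"z":0.003,"wx":0.0,"wy":0.0,"wz":0.0},{"grip":0.0,"x":0.0,"y":0.0,"z":0.004,"wx":0.0,"wy":0.0,"wz":0.0},{"grip":0.0,"x":0.0,"y":0.0,"z":0.005,"wx":0.0,"wy":0.0,"wz":0.0},{"grip":0.0,"x":0.0,"y":0.0,"z":0.0055,"wx":0.0,"wy":0.0,"wz":0.0},{"grip":0.0,"x":0.0,"y":0.0,"z":0.006,"wx":0.0,"wy":0.0,"wz":0.0}])

```text
time: 14.35
tcp_pos: [0.5552, 0.0508, 0.2721]
tool_rot: [-179.9, -0.2, 0.7]
wrist_force: [0.2, -0.5, -0.3]
grip_width: 0.0195
```

Emit:
jog_arm(rows=[{"grip":0.0,"x":0.0,"y":0.0,"z":0.0003,"wx":0.0,"wy":0.0,"wz":0.0},{"grip":0.0,"x":0.0,"y":0.0,"z":0.0006,"wx":0.0,"wy":0.0,"wz":0.0},{"grip":0.0,"x":0.0,"y":0.0,"z":0.0009,"wx":0.0,"wy":0.0,"wz":0.0}])

```text
time: 14.65
tcp_pos: [0.5552, 0.0507, 0.2713]
tool_rot: [-179.9, -0.2, 0.7]
wrist_force: [-0.7, -1.5, 1.6]
grip_width: 0.0197
```

Emit:
jog_arm(rows=[{"grip":0.0,"x":0.0,"y":0.0,"z":0.0003,"wx":0.0,"wy":0.0,"wz":0.0},{"grip":0.0,"x":0.0,"y":0.0,"z":0.0006,"wx":0.0,"wy":0.0,"wz":0.0},{"grip":0.0,"x":0.0,"y":0.0,"z":0.0006,"wx":0.0,"wy":0.0,"wz":0.0}])

```text
time: 14.95
tcp_pos: [0.5552, 0.0508, 0.2712]
tool_rot: [-179.9, -0.2, 0.7]
wrist_force: [-2.9, -1.7, 5.4]
grip_width: 0.0197
```

Emit:
jog_arm(rows=[{"grip":0.0,"x":0.0,"y":-0.001,"z":0.0001,"wx":0.0,"wy":0.0,"wz":0.0},{"grip":0.0,"x":0.0,"y":-0.0025,"z":0.0001,"wx":0.0,"wy":0.0,"wz":0.0},{"grip":0.0,"x":0.0,"y":-0.0045,"z":0.0001,"wx":0.0,"wy":0.0,"wz":0.0},{"grip":0.0,"x":0.0,"y":-0.0065,"z":0.0001,"wx":0.0,"wy":0.0,"wz":0.0},{"grip":0.0,"x":0.0,"y":-0.0085,"z":0.0001,"wx":0.0,"wy":0.0,"wz":0.0},{"grip":0.0,"x":0.0,"y":-0.0105,"z":0.0001,"wx":0.0,"wy":0.0,"wz":0.0}])

```text
time: 15.55
tcp_pos: [0.5551, 0.0609, 0.2713]
tool_rot: [-180.0, -0.2, 0.7]
wrist_force: [-1.3, -8.1, 2.8]
grip_width: 0.0198
```

Emit:
jog_arm(rows=[{"grip":0.0,"x":0.0,"y":-0.002,"z":0.0001,"wx":0.0,"wy":0.0,"wz":0.0},{"grip":0.0,"x":0.0,"y":-0.004,"z":0.0001,"wx":0.0,"wy":0.0,"wz":0.0},{"grip":0.0,"x":0.0,"y":-0.006,"z":0.0001,"wx":0.0,"wy":0.0,"wz":0.0},{"grip":0.0,"x":0.0,"y":-0.008,"z":0.0001,"wx":0.0,"wy":0.0,"wz":0.0},{"grip":0.0,"x":0.0,"y":-0.01,"z":0.0001,"wx":0.0,"wy":0.0,"wz":0.0}])

```text
time: 16.05
tcp_pos: [0.5549, 0.0705, 0.2713]
tool_rot: [179.9, -0.2, 0.7]
wrist_force: [-1.3, -8.2, 2.3]
grip_width: 0.0201
```

Emit:
jog_arm(rows=[{"grip":0.0,"x":0.0,"y":-0.002,"z":0.0001,"wx":0.0,"wy":0.0,"wz":0.0},{"grip":0.0,"x":0.0,"y":-0.004,"z":0.0001,"wx":0.0,"wy":0.0,"wz":0.0},{"grip":0.0,"x":0.0,"y":-0.006,"z":0.0001,"wx":0.0,"wy":0.0,"wz":0.0},{"grip":0.0,"x":0.0,"y":-0.008,"z":0.0001,"wx":0.0,"wy":0.0,"wz":0.0},{"grip":0.0,"x":0.0,"y":-0.01,"z":0.0001,"wx":0.0,"wy":0.0,"wz":0.0},{"grip":0.0,"x":0.0,"y":-0.012,"z":0.0001,"wx":0.0,"wy":0.0,"wz":0.0}])

```text
time: 16.65
tcp_pos: [0.5548, 0.0822, 0.2713]
tool_rot: [179.8, -0.2, 0.7]
wrist_force: [-1.9, -8.5, 2.0]
grip_width: 0.0198
```

Emit:
jog_arm(rows=[{"grip":0.0,"x":0.0,"y":-0.002,"z":0.0001,"wx":0.0,"wy":0.0,"wz":0.0},{"grip":0.0,"x":0.0,"y":-0.004,"z":0.0001,"wx":0.0,"wy":0.0,"wz":0.0},{"grip":0.0,"x":0.0,"y":-0.006,"z":0.0001,"wx":0.0,"wy":0.0,"wz":0.0},{"grip":0.0,"x":0.0,"y":-0.008,"z":0.0001,"wx":0.0,"wy":0.0,"wz":0.0},{"grip":0.0,"x":0.0,"y":-0.01,"z":0.0001,"wx":0.0,"wy":0.0,"wz":0.0}])

```text
time: 17.15
tcp_pos: [0.5547, 0.0918, 0.2713]
tool_rot: [179.8, -0.2, 0.7]
wrist_force: [-1.3, -7.1, 3.7]
grip_width: 0.02
```

Now small steps up to the stop.

Emit:
jog_arm(rows=[{"grip":0.0,"x":0.0,"y":-0.0015,"z":0.0001,"wx":0.0,"wy":0.0,"wz":0.0},{"grip":0.0,"x":0.0,"y":-0.003,"z":0.0001,"wx":0.0,"wy":0.0,"wz":0.0},{"grip":0.0,"x":0.0,"y":-0.0045,"z":0.0001,"wx":0.0,"wy":0.0,"wz":0.0},{"grip":0.0,"x":0.0,"y":-0.006,"z":0.0001,"wx":0.0,"wy":0.0,"wz":0.0}])

```text
time: 17.55
tcp_pos: [0.5546, 0.0974, 0.2713]
tool_rot: [179.7, -0.2, 0.7]
wrist_force: [-0.7, -8.2, 3.2]
grip_width: 0.0198
```

Emit:
jog_arm(rows=[{"grip":0.0,"x":0.0,"y":-0.0006,"z":0.0001,"wx":0.0,"wy":0.0,"wz":0.0},{"grip":0.0,"x":0.0,"y":-0.0012,"z":0.0001,"wx":0.0,"wy":0.0,"wz":0.0},{"grip":0.0,"x":0.0,"y":-0.0018,"z":0.0001,"wx":0.0,"wy":0.0,"wz":0.0}])

```text
time: 17.85
tcp_pos: [0.5546, 0.0988, 0.2713]
tool_rot: [179.6, -0.1, 0.7]
wrist_force: [-1.7, -7.5, 2.9]
grip_width: 0.02
```

Emit:
jog_arm(rows=[{"grip":0.0,"x":0.0,"y":-0.0005,"z":0.0,"wx":0.0,"wy":0.0,"wz":0.0},{"grip":0.0,"x":0.0,"y":-0.001,"z":0.0,"wx":0.0,"wy":0.0,"wz":0.0},{"grip":0.0,"x":0.0,"y":-0.0015,"z":0.0,"wx":0.0,"wy":0.0,"wz":0.0}])

```text
time: 18.15
tcp_pos: [0.5546, 0.0999, 0.2713]
tool_rot: [179.5, -0.1, 0.7]
wrist_force: [-0.9, -7.9, 1.9]
grip_width: 0.0198
```

Emit:
jog_arm(rows=[{"grip":0.0,"x":0.0,"y":-0.0006,"z":0.0,"wx":0.0,"wy":0.0,"wz":0.0},{"grip":0.0,"x":0.0,"y":-0.0012,"z":0.0,"wx":0.0,"wy":0.0,"wz":0.0},{"grip":0.0,"x":0.0,"y":-0.0016,"z":0.0,"wx":0.0,"wy":0.0,"wz":0.0}])

```text
time: 18.45
tcp_pos: [0.5546, 0.1011, 0.2713]
tool_rot: [179.4, -0.1, 0.6]
wrist_force: [-1.4, -7.5, 2.6]
grip_width: 0.0202
```

Emit:
jog_arm(rows=[{"grip":0.0,"x":0.0,"y":-0.0006,"z":0.0,"wx":0.0,"wy":0.0,"wz":0.0},{"grip":0.0,"x":0.0,"y":-0.0012,"z":0.0,"wx":0.0,"wy":0.0,"wz":0.0},{"grip":0.0,"x":0.0,"y":-0.0016,"z":0.0,"wx":0.0,"wy":0.0,"wz":0.0}])

```text
time: 18.75
tcp_pos: [0.5546, 0.1023, 0.2713]
tool_rot: [179.3, -0.1, 0.6]
wrist_force: [-0.7, -7.5, 3.2]
grip_width: 0.0201
```

Emit:
jog_arm(rows=[{"grip":0.0,"x":0.0,"y":0.0,"z":0.0,"wx":0.003,"wy":0.0,"wz":0.0},{"grip":0.0,"x":0.0,"y":0.0,"z":0.0,"wx":0.005,"wy":0.0,"wz":0.0},{"grip":0.0,"x":0.0,"y":0.0,"z":0.0,"wx":0.007,"wy":0.0,"wz":0.0},{"grip":0.0,"x":0.0,"y":0.0,"z":0.0,"wx":0.009,"wy":0.0,"wz":0.0}])

```text
time: 19.15
tcp_pos: [0.5546, 0.1019, 0.2713]
tool_rot: [179.8, -0.1, 0.6]
wrist_force: [-0.8, -7.0, 1.5]
grip_width: 0.02
```

Emit:
jog_arm(rows=[{"grip":0.0,"x":0.0,"y":0.0,"z":0.0,"wx":0.002,"wy":0.0,"wz":0.0},{"grip":0.0,"x":0.0,"y":0.0,"z":0.0,"wx":0.004,"wy":0.0,"wz":0.0},{"grip":0.0,"x":0.0,"y":0.0,"z":0.0,"wx":0.006,"wy":0.0,"wz":0.0}])

```text
time: 19.45
tcp_pos: [0.5546, 0.1015, 0.2713]
tool_rot: [-179.9, -0.1, 0.6]
wrist_force: [-0.8, -6.9, 1.5]
grip_width: 0.0203
```

Upright again, tip at about y = 0.1015 (45 mm), still 7 N (no stop felt yet). On to the stop in small steps.

Emit:
jog_arm(rows=[{"grip":0.0,"x":0.0,"y":-0.0007,"z":0.0,"wx":0.001,"wy":0.0,"wz":0.0},{"grip":0.0,"x":0.0,"y":-0.0012,"z":0.0,"wx":0.001,"wy":0.0,"wz":0.0},{"grip":0.0,"x":0.0,"y":-0.0012,"z":0.0,"wx":0.001,"wy":0.0,"wz":0.0}])

```text
time: 19.75
tcp_pos: [0.5546, 0.1022, 0.2713]
tool_rot: [-180.0, -0.1, 0.6]
wrist_force: [0.3, -8.4, 2.0]
grip_width: 0.0199
```

Emit:
jog_arm(rows=[{"grip":0.0,"x":0.0,"y":-0.0007,"z":0.0,"wx":0.001,"wy":0.0,"wz":0.0},{"grip":0.0,"x":0.0,"y":-0.0013,"z":0.0,"wx":0.001,"wy":0.0,"wz":0.0},{"grip":0.0,"x":0.0,"y":-0.0013,"z":0.0,"wx":0.001,"wy":0.0,"wz":0.0}])

```text
time: 20.05
tcp_pos: [0.5546, 0.1027, 0.2713]
tool_rot: [179.9, -0.1, 0.6]
wrist_force: [-0.4, -13.4, 2.4]
grip_width: 0.0197
```

Emit:
jog_arm(rows=[{"grip":0.0,"x":0.0,"y":-0.0008,"z":0.0,"wx":0.001,"wy":0.0,"wz":0.0},{"grip":0.0,"x":0.0,"y":-0.0016,"z":0.0,"wx":0.001,"wy":0.0,"wz":0.0},{"grip":0.0,"x":0.0,"y":-0.0016,"z":0.0,"wx":0.001,"wy":0.0,"wz":0.0}])

```text
time: 20.35
tcp_pos: [0.5547, 0.1033, 0.2713]
tool_rot: [179.8, -0.1, 0.6]
wrist_force: [-1.4, -15.1, 3.2]
grip_width: 0.0205
```

Emit:
jog_arm(rows=[{"grip":0.0,"x":0.0,"y":0.0008,"z":0.0,"wx":0.002,"wy":0.0,"wz":0.0},{"grip":0.0,"x":0.0,"y":0.0013,"z":0.0,"wx":0.002,"wy":0.0,"wz":0.0},{"grip":0.0,"x":0.0,"y":0.0013,"z":0.0,"wx":0.002,"wy":0.0,"wz":0.0}])

```text
time: 20.65
tcp_pos: [0.5547, 0.1021, 0.2713]
tool_rot: [179.9, -0.1, 0.6]
wrist_force: [0.3, 0.3, -1.4]
grip_width: 0.02
```

Emit:
jog_arm(rows=[{"grip":0.05,"x":0.0,"y":0.0,"z":0.0,"wx":0.0,"wy":0.0,"wz":0.0},{"grip":0.05,"x":0.0,"y":0.0,"z":0.0,"wx":0.0,"wy":0.0,"wz":0.0},{"grip":0.05,"x":0.0,"y":0.0,"z":0.0,"wx":0.0,"wy":0.0,"wz":0.0},{"grip":0.05,"x":0.0,"y":0.0,"z":0.0,"wx":0.0,"wy":0.0,"wz":0.0},{"grip":0.05,"x":0.0,"y":0.0,"z":0.0,"wx":0.0,"wy":0.0,"wz":0.0}])

```text
time: 21.15
tcp_pos: [0.5547, 0.1022, 0.2713]
tool_rot: [179.9, -0.1, 0.6]
wrist_force: [-0.5, 0.8, 0.9]
grip_width: 0.0495
```

Released; rise straight up and check.

Emit:
jog_arm(rows=[{"grip":0.05,"x":0.0,"y":0.0,"z":-0.01,"wx":0.0,"wy":0.0,"wz":0.0},{"grip":0.05,"x":0.0,"y":0.0,"z":-0.03,"wx":0.0,"wy":0.0,"wz":0.0},{"grip":0.05,"x":0.0,"y":0.0,"z":-0.06,"wx":0.0,"wy":0.0,"wz":0.0},{"grip":0.05,"x":0.0,"y":0.0,"z":-0.1,"wx":0.0,"wy":0.0,"wz":0.0},{"grip":0.05,"x":0.0,"y":0.0,"z":-0.14,"wx":0.0,"wy":0.0,"wz":0.0},{"grip":0.05,"x":0.0,"y":0.0,"z":-0.15,"wx":0.0,"wy":0.0,"wz":0.0},{"grip":0.05,"x":0.0,"y":0.0,"z":-0.15,"wx":0.0,"wy":0.0,"wz":0.0}])

```text
time: 21.85
tcp_pos: [0.5543, 0.1024, 0.4236]
tool_rot: [179.9, -0.3, 0.6]
wrist_force: [0.3, 0.3, -0.2]
grip_width: 0.0502
```

```bash
python3 - <<'E'
from h import *
o=get_obs();print(o["time"],o["tcp_pos"],o["wrist_force"])
im=get_image("wrist");Kw=cam("wrist");s=get_image("side");Ks=cam("side")
for n,i,K in (("w",im,Kw),("s",s,Ks)):
    for b in blobs(i,"red",10): print(n,b,onplane(K,b[0],.1))
    print("expected handle centre",proj(K,[.550,.102,.1]),"top",proj(K,[.550,.102,.119]))
a=cv2.resize(s[130:280,220:420],None,fx=3,fy=3);b=cv2.resize(im,(600,375))
cv2.imwrite("pics/end.png",np.vstack([cv2.resize(s[140:215,250:370],(600,225+0),interpolation=cv2.INTER_CUBIC),b])[:,:,::-1])
E
```

```text
21.85 [0.55433739 0.10240144 0.42364394] [ 0.26746241  0.32386365 -0.23628885]
w ([326.3, 196.6], [315, 181, 24, 32, 693]) [0.5496 0.1021 0.1   ]
expected handle centre [326.4 196.1] top [326.5 202.6]
s ([308.1, 184.4], [305, 177, 7, 17, 106]) [0.5483 0.1012 0.1   ]
expected handle centre [308.8 184.2] top [308.7 177.6]
```

View pics/end.png

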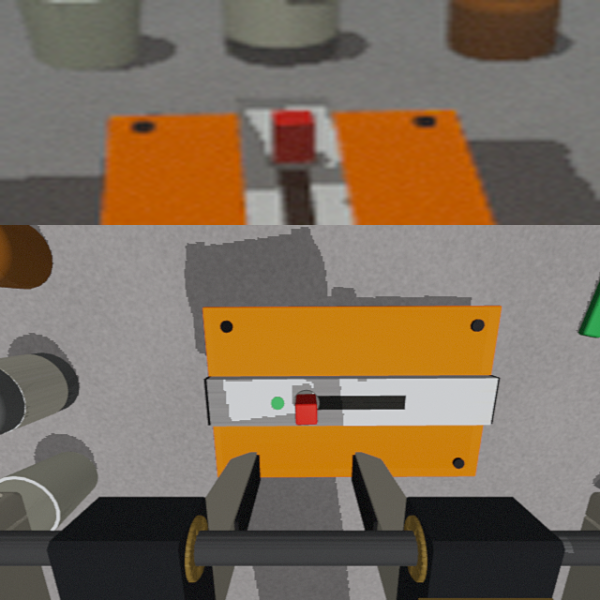

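The pin stands upright at the green-dot end of the slot. In the wrist view it is at (326,197), against an expected (326,196); the side view agrees too. I'm handing in.

```bash
python3 -c "
from cell import *
print(hand_in())"
```

```text
the job is handed in; nothing more can be done
None
```

The wiper is parked and I handed the job in at about 22 s of the 69 s allowed; the hand-in returned no verdict.

- **Finding the socket:** I took the pin from its stand and felt along the slot from y = +16 mm, away from the green dot. The sliding pressure was about 6 N, with the first touch peaking near 12 N. The pin dropped into the socket at about y = -5 mm and went down with no noticeable force until the collar rested on the channel (about 5 N).
- **Drawing it home:** The wiper followed at about 8 N. At the stop the force rose to 13–15 N with the pin at about y = +46 mm, close to the 45 mm given. I then eased off, opened the gripper and rose straight up.
- **Last checks:** In both the wrist and side pictures the pin stands upright at the green-dot end. Its position agrees with what I expected to about 1–2 mm: the wrist view puts it at y = +46 mm and the side view at +45 mm. The wrist force was near zero, so the gripper was touching nothing.
- **Not fully settled:**
  - The first press was above the 6 N I was aiming for, but I was not moving sideways then.
  - The tool leaned 0.7° near the end of the pull; I corrected it before reaching the stop.
  - I did not measure the other objects again, but the arm never went near them.

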